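Index the lamp stand one hole on and clip the work lamp into it

TASK

Set up the bench lamp: pull up the stand's spring plunger, swing the head anticlockwise (seen from above) to the very next hole in the index plate and let the pin snap fully home there. Only then press the loose work lamp down by the middle of its handle into the spring clip on the head until it is fully seated, lens end pointing away from the plunger knob. Let go of everything and leave the other things on the bench where they are.

Things in the scene. Friction and masses are not known exactly. Their poses are not given: they have to be found in the camera images.
- knob (a point): Centre of the plunger's black ribbed knob: an upright cylinder 34 mm across, 42 mm tall, on the outer end of the head's grey bar, 125 mm from the head's pivot. This point is 98 mm above the bench with the pin home and rises with the plunger. Below it a steel boss 29 mm across (top 73 mm up) on the bar (top 55 mm up, 46 mm wide). Nothing else that tall within 20 mm.
- plunger (a joint): Lift of the plunger, m: 0 = pin fully home, about 0.010 = pin tip on the plate's face, 0.018 = stop. A spring pushes it down: 7.5 N at 0, 10 N at 0.010, 12 N at 0.018. Let go over solid plate, the 10 mm pin rides on the plate and drops by itself when swung over a hole (14 mm wide), which then blocks the head.
- swivel (a joint): Turn of the head about its upright pivot, rad, + anticlockwise from above; 0 at the start (pin in a long parking slot, some play). The index plate is clamped differently each time, not measured: next hole anticlockwise at 0.50 to 0.69; from 0.28 to 0.42 always solid plate; a further hole 0.49 beyond the next. Turning with the pin riding takes 1 to 4 N at the knob.
- clip (a point): Where the middle of the lamp's handle lies when seated: 90 mm above the bench, on the head's upright pivot axis. x is level, along the bar to the plunger; z up. Spring jaws on the +y and -y sides carry rubber rollers 28 to 40 mm either side of the middle along x; the 56 mm between the roller pairs is open for fingers, down to 26 mm below this point.
- jaw_a (a joint): Opening of the +y spring jaw, rad: 0 empty, about 0.03 with the lamp seated, 0.16 as the handle passes. The empty jaws' rollers are 16 mm apart face to face, 13.5 mm above the clip point. A handle laid on them rests 29 mm above its seat; pressed straight down with 10 to 20 N it spreads them and drops onto the cradle, where they hold it.
- lamp_mid (a point): Middle of the grip length of the loose work lamp (0.2 to 0.33 kg), on its axis, 22 mm above the bench as it lies. Round aluminium handle 30 mm across from 75 mm behind to 55 mm ahead of this point, then a square black head 44 mm wide, 40 mm long; square 44 mm tail cap 12 mm long behind. x points along the lamp to the lens, z is up.
- lamp_lens (a point): Centre of the lens face of the work lamp, 95 mm from lamp_mid along its axis.
- spray_can: Standing spray can, 64 mm across, 160 mm tall, origin at its foot; a bystander.
- hammer: Hammer lying on the bench, along its x; a bystander.
- tape_roll: Roll 100 mm across, 25 mm tall, flat on the bench, origin under its centre; a bystander.
- jar: Jar 70 mm across, 90 mm tall, origin at its foot; a bystander.
- wrench: Wrench lying on the bench, along its x; a bystander.
- tube_offcut: Offcut of square steel tube, 140 x 40 x 40 mm, lying, along its x; a bystander.
There are look-alikes about, which are no part of the job. What is shaped like the part that bears knob but orange or red is not meant.

How it is judged:
By the outcome, as a careful person would: the job done as asked, in the order asked, and still so for the second after the job is handed in, with the robot touching nothing.
It also fails if it takes over 54 s, if anything falls off the work surface, if the arm or the gripper's body presses on something with over 40 N, if the wrist force passes 120 N, or if a joint passes its speed limit or range.

ROBOT

A 7-joint arm with a two-finger parallel gripper is mounted at the origin on the work surface. World frame = base frame: x ahead of the robot, y to its left, z up, the work surface at z = 0. Lengths are in m, angles in rad, forces in N, time in s.
With the tool pointing down it reaches from about 0.35 to 0.9 m from the base axis. Payload 8.1 kg.
Tool frame: the origin (TCP) lies midway between the tips of the shut fingers; the grasp point (between the pads) lies 19 mm behind it; z points along the fingers, y is the line along which they close (so a half turn about z gives the same grasp; the last joint's range is limited). The gripper opens to 85 mm and grips with 20 to 120 N. Pads are 22 mm wide; open, the fingers measure 114 mm over their backs; the gripper's body (76 mm by 85 mm) begins 54 mm behind the grasp point. The pads swing forward as they close: fully open they stand 13 mm farther back than shut.
Start: joints at [-1.334, 0.434, 0.025, 1.573, -0.012, 1.134, -0.075], TCP at [0.208, 0.589, 0.21] pointing down, gripper open.
Joint ranges: [-2.62, 2.62], [-0.44, 2.09], [-1.27, 1.32], [0.08, 2.57], [-1.32, 4.46], [0.12, 2], [-2.74, 2.74]. Speed limits (rad/s): [2.22, 2.22, 3.01, 3.01, 3.14, 3.14, 3.14].

INTERFACE

Orientations are given as a 3x3 rotation matrix whose columns are the frame's x, y, z axes.
In Python, from cell import get_obs, grab_frame, hand_in gives the robot as it stands. The module is installed in compiled form; this text tells all that it offers.
- The arm moves only by the shell command python3 -m creep 'ROWS' [FORCE]. ROWS is JSON, a list that holds one entry, the list of rows, each a list of 5 numbers: the shift along the tool's x, y, z in mm, then the turn about the tool's z in degrees, then the finger opening in mm, from 0 to 85.4. A call has exactly 5 rows; each row is the pose to reach, as a shift and turn from the pose commanded when the call began, along the tool's axes at that moment; what a row does not reach only later rows make up. A row lasts 1/12 s, in which the tool goes at most 41.7 mm and 7.16 degrees, less where a joint would pass 70% of its speed; a pose out of reach is approached as far as the arm can. A call with a gripper value outside its range is refused whole. The fingers move at their own pace and stop on an object; FORCE is the grip in N (left out, the last holds). Time passes only in rows, so rows that repeat a pose let the fingers close, or fill a call up. It gives the time, the measured TCP pose, the force, the opening and the grip force at its end, in the units of the state.
- get_obs(): the state, without advancing time (a new reading comes with each control period).
- grab_frame(name): name is "side" or "top"; returns a dict with "pixels" (420x560x3 uint8, blue, green, red), "range_z" (420x560 float32, m along the optical axis (not along the pixel's ray), 0 where there is no reading), "fx", "fy", "cx", "cy" (pixels), "D" ([k1, k2, p1, p2, k3] as OpenCV has them; the pictures are not rectified), "R" (3x3) and "t" (3): a world point X has camera coordinates R X + t. Camera axes: x right, y down, z forward; pixel columns grow to the right and rows downward; lengths in m; the calibration is good to about 2 mm. A picture is of the moment at which its call begins.
- hand_in(): hands the job in; it is judged then, once.
The state is a dict: "time": time; "joint_positions": joint angles; "joint_vel": joint speeds; "effort": joint torques, N m; "tool_pos": TCP position; "ee_rot": TCP orientation; "ft_force": force on the tool from outside, world axes, zero at the start; "wrist_torque": the same for the moment, N m; "grip_width": opening from 0.0 (shut) to 1.0 (fully open); "gripper_force": force on a finger pad.
Only numpy, scipy, OpenCV 4.12 (cv2) and the standard library are available. Lean on these libraries where they do the work, as an engineer would, in place of code of your own. Each camera call takes 0.05 s, during which the arm holds its last target. There are 200 camera calls.

## Working session

There is one attempt and no reset: what is moved stays moved. The work goes in short steps, Python scripts to look and compute and a shell command to move; the robot and the scene stay as the last step left them, time stands still between calls to the robot, and variables do not carry over. Pictures are saved under pics/ and viewed, at most 10 in all, crops included, and the job is handed in when it is done.

```bash
mkdir -p pics; cat > h.py <<'E'
import numpy as np, cv2
from cell import get_obs, grab_frame
def K(f): return np.array([[f['fx'],0,f['cx']],[0,f['fy'],f['cy']],[0,0,1]])
def ray(f,uv):
    n=cv2.undistortPoints(np.array(uv,float).reshape(-1,1,2),K(f),np.array(f['D'],float))[:,0]
    R=np.array(f['R']);c=-R.T@np.array(f['t'])
    return c,np.c_[n,np.ones(len(n))]@R
def onplane(f,uv,z):
    c,d=ray(f,uv); return c+d*((z-c[2])/d[:,2])[:,None]
def cloud(f):
    h,w=f['range_z'].shape
    u,v=np.meshgrid(np.arange(w),np.arange(h))
    c,d=ray(f,np.c_[u.ravel(),v.ravel()])
    return (c+d*f['range_z'].reshape(-1,1)).reshape(h,w,3)
def proj(f,X):
    r,_=cv2.Rodrigues(np.array(f['R'],float))
    return cv2.projectPoints(np.array(X,float).reshape(-1,3),r,np.array(f['t'],float),K(f),np.array(f['D'],float))[0][:,0]
E
python3 - <<'E'
from h import *
import pickle
for n in('top','side'):
    f=grab_frame(n);pickle.dump(f,open(n+'.pkl','wb'));cv2.imwrite(f'pics/{n}0.png',f['pixels'])
    print(n,f['fx'],-np.array(f['R']).T@f['t'])
o=get_obs();print(o['time'],o['tool_pos'],o['ee_rot'],o['ft_force'],o['grip_width'])
E
```

```text
top 510.72645097074496 [ 0.20839589 -0.01552487  1.32102004]
side 546.2933607291147 [0.03190117 1.00730074 1.46126883]
0.1 [0.20821635 0.58877087 0.20940996] [[-9.42785922e-01  3.33398524e-01 -3.59324397e-04]
 [ 3.33398695e-01  9.42784908e-01 -1.38822956e-03]
 [-1.24068069e-04 -1.42860157e-03 -9.99998972e-01]] [-0.20564242  0.42579034 -0.73430213] 1.0018107251555632
```

View pics/top0.png

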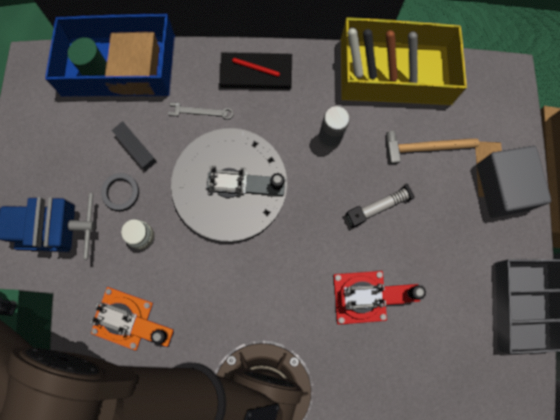

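View pics/side0.png

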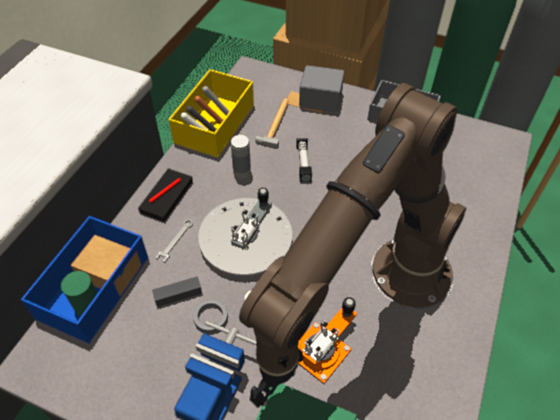

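Top view: the stand has its pivot near (228,182) and the black knob at (277,181). Plate holes show near (271,160) and (255,144). The lamp runs from its lens head at (355,216) to its tail at (407,192). The red and orange units are the look-alikes. The side view shows the same layout, with the arm clear of the stand.

```bash
python3 - <<'E'
from h import *
import pickle
f=pickle.load(open('top.pkl','rb'));P=cloud(f);im=f['pixels']
cv2.imwrite('pics/c1.png',cv2.resize(im[120:250,160:425],None,fx=3,fy=3,interpolation=cv2.INTER_CUBIC))
g=im.max(2)
def show(name,m,z):
    n,l,s,c=cv2.connectedComponentsWithStats(m.astype(np.uint8))
    for i in range(1,n):
        if s[i,4]>6: 
            k=l==i; print(name,c[i].round(1),s[i,4],'plane',onplane(f,[c[i]],z)[0].round(4),'cloud z',np.percentile(P[k][:,2],[10,50,90]).round(3))
roi=np.zeros(g.shape,bool);roi[120:245,165:295]=1
show('dark',roi&(g<60),0.03)
show('top',roi&(P[...,2]>0.105),0.119)
roi=np.zeros(g.shape,bool);roi[175:235,335:420]=1
m=roi&(P[...,2]>0.015)
show('lamp',m,0.022)
show('lampdark',m&(g<70),0.044)
show('lamplight',m&(g>110),0.037)
# plate disc
roi=np.zeros(g.shape,bool);roi[115:250,165:295]=1
print('platez',np.median(P[roi&(g>90)][:,2]))
xy=P[roi&(P[...,2]>0.06)&(P[...,2]<0.1)]
print('head',xy.mean(0))
E
```

```text
dark [254.5 144. ] 10 plane [0.6365 0.0352 0.03  ] cloud z [0.018 0.022 0.023]
dark [270.4 159.6] 11 plane [ 0.5944 -0.0079  0.03  ] cloud z [0.019 0.021 0.025]
dark [213.4 170.1] 15 plane [0.5625 0.1406 0.03  ] cloud z [0.08  0.108 0.113]
dark [240.7 172.3] 18 plane [0.5581 0.0688 0.03  ] cloud z [0.104 0.108 0.111]
dark [211.9 179.5] 19 plane [0.537  0.1433 0.03  ] cloud z [0.056 0.107 0.109]
dark [273.6 187.9] 181 plane [ 0.5182 -0.0181  0.03  ] cloud z [0.048 0.065 0.119]
dark [239.6 181.7] 13 plane [0.5327 0.0707 0.03  ] cloud z [0.061 0.105 0.111]
dark [210.7 189.6] 28 plane [0.5099 0.1452 0.03  ] cloud z [0.036 0.055 0.087]
dark [233.9 192.3] 55 plane [0.504  0.0844 0.03  ] cloud z [0.037 0.044 0.08 ]
dark [266.4 212.4] 13 plane [ 0.4531 -0.0011  0.03  ] cloud z [0.019 0.023 0.026]
dark [215.6 239.4] 94 plane [0.3799 0.1268 0.03  ] cloud z [-0.003  0.     0.003]
dark [247.4 238.8] 12 plane [0.3835 0.0455 0.03  ] cloud z [-0.002 -0.     0.002]
top [212.6 168.9] 19 plane [0.541 0.132 0.119] cloud z [0.107 0.109 0.113]
top [240.6 171. ] 28 plane [0.5372 0.0633 0.119 ] cloud z [0.106 0.108 0.111]
top [276.7 179.7] 171 plane [ 0.5176 -0.025   0.119 ] cloud z [0.114 0.118 0.121]
top [211.4 181. ] 22 plane [0.5104 0.1334 0.119 ] cloud z [0.105 0.107 0.111]
top [239.7 183.7] 29 plane [0.5054 0.0645 0.119 ] cloud z [0.106 0.108 0.113]
lamp [377.9 205.9] 953 plane [ 0.479  -0.2927  0.022 ] cloud z [0.028 0.037 0.046]
lampdark [408.2 191.7] 82 plane [ 0.5143 -0.3694  0.044 ] cloud z [0.026 0.042 0.046]
lampdark [355.1 216.8] 283 plane [ 0.4444 -0.2283  0.044 ] cloud z [0.031 0.043 0.048]
lamplight [383.3 203.1] 444 plane [ 0.4837 -0.3039  0.037 ] cloud z [0.031 0.035 0.039]
platez 0.03506262120984782
head [0.52492641 0.08944985 0.06763947]
```

View pics/c1.png

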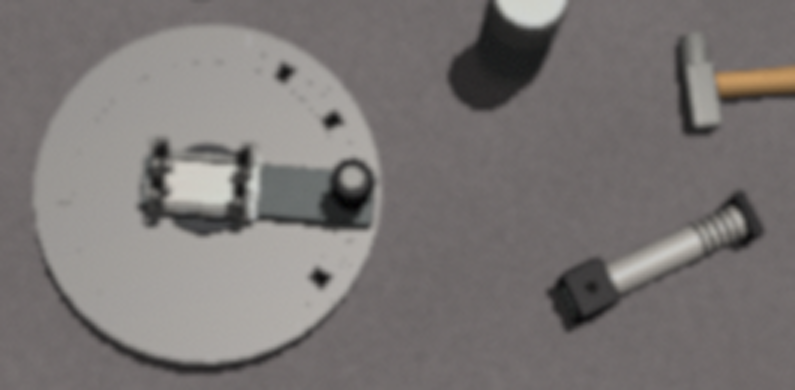

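The crop shows the stand's four rollers at its corners, which put the pivot at about (0.526, 0.099). The knob measures (0.518, -0.025), a radius of 124 mm, which fits the 125 mm given. The next hole is at (333,120) in the crop, about +0.62 rad. The lamp's lens head is at lower left (590,288), with lamp_mid at about (0.479, -0.2955) and its axis at 116°. I'm moving now.

```bash
cat > to.py <<'E'
import sys
from h import *
# usage: to.py x y z yawdeg(of tool y) -> tool shift mm, turn deg
x,y,z,a=map(float,sys.argv[1:5]);o=get_obs();R=np.array(o['ee_rot'])
d=R.T@(np.array([x,y,z])-o['tool_pos'])*1000
cur=np.degrees(np.arctan2(R[1,1],R[0,1]))
print('t',round(o['time'],2),'pos',np.round(o['tool_pos'],4),'yaw',cur.round(1),'shift',d.round(1),'turn',round(-((a-cur+180)%360-180),1),'F',np.round(o['ft_force'],1),'q',np.round(o['joint_positions'],2),'w',round(o['grip_width'],3),'gf',np.round(o['gripper_force'],1))
E
python3 -m creep '[[[-30,-28.7,0,7,85],[-60,-57.4,0,14,85],[-90,-86,0,21,85],[-120,-115,0,28,85],[-150,-143.5,0,35,85]]]'
python3 -m creep '[[[-41,-6.3,0,7,85],[-82,-12.6,0,14,85],[-123,-19,0,21,85],[-164,-25,0,28,85],[-205,-31.5,0,35,85]]]'
python3 to.py 0.518 -0.025 0.16 -4
```

```text
time: 0.52
tool_pos: [0.3022, 0.4018, 0.2098]
ee_rot: [[-0.576, 0.817, -0.0], [0.817, 0.576, -0.0], [-0.0, -0.001, -1.0]]
ft_force: [1.5, 0.6, -0.6]
grip_width: 0.992
gripper_force: 0.0
time: 0.93
tool_pos: [0.3957, 0.2168, 0.2101]
ee_rot: [[-0.003, 1.0, -0.0], [1.0, 0.003, 0.0], [0.0, -0.0, -1.0]]
ft_force: [0.8, 0.6, -0.2]
grip_width: 0.995
gripper_force: 0.0
t 0.93 pos [0.3957 0.2168 0.2101] yaw 0.2 shift [-242.3  121.5   50. ] turn 4.2 F [ 0.8  0.6 -0.2] q [-0.98  0.14  0.41  2.   -0.07  1.01 -0.53] w 0.995 gf 0.0
```

```bash
python3 -m creep '[[[-37,18,0,1,85],[-74,37,0,2,85],[-111,55,0,3,85],[-148,74,0,4,85],[-185,93,0,4,85]]]' >/dev/null
python3 -m creep '[[[-30,12,10,0,85],[-59,24,30,0,85],[-59,24,50,0,85],[-59,24,50,0,85],[-59,24,50,0,85]]]' >/dev/null
python3 to.py 0.518 -0.025 0.08 -4
python3 - <<'E'
from h import *
for n in('top','side'):
    f=grab_frame(n);cv2.imwrite(f'pics/{n}1.png',f['pixels'])
    p=proj(f,[[.518,-.025,.119]])[0];print(n,p)
    if n=='side': 
        u,v=p.astype(int);cv2.imwrite('pics/s1.png',cv2.resize(f['pixels'][max(v-70,0):v+70,max(u-90,0):u+90],None,fx=4,fy=4,interpolation=cv2.INTER_CUBIC))
E
```

```text
t 1.77 pos [ 0.5094 -0.0254  0.1594] yaw -3.5 shift [ 1.   8.8 79.4] turn 0.5 F [0.2 0.1 0. ] q [-0.5   0.33  0.57  1.95 -0.22  0.93  0.12] w 0.999 gf 0.0
top [276.70061336 179.50188116]
side [263.27211142 191.16916099]
```

View pics/s1.png

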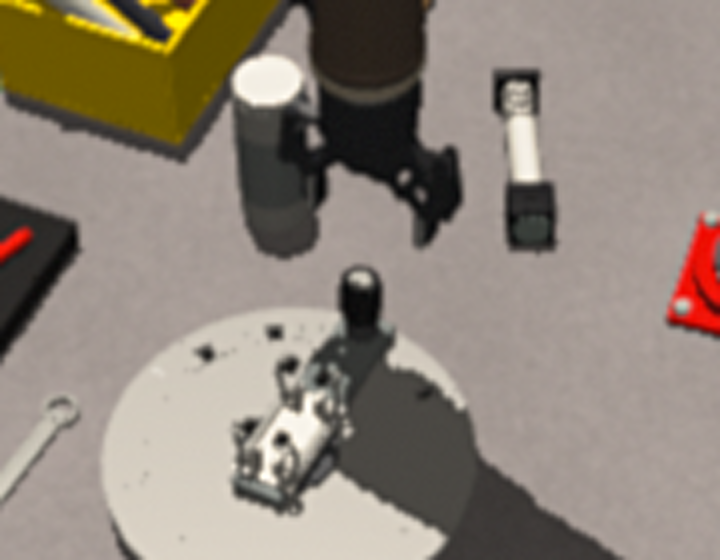

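The side crop shows the open gripper above the knob, whose top is at (360,280). I predicted (360,284), so the two views agree. I'll descend and grip.

```bash
python3 -m creep '[[[1,9,10,0.5,85],[1,9,30,0.5,85],[1,9,50,0.5,85],[1,9,70,0.5,85],[1,9,79,0.5,85]]]' 60 >/dev/null
python3 to.py 0.518 -0.025 0.079 -4
python3 -m creep '[[[0,0,1,0,30],[0,0,1,0,25],[0,0,1,0,25],[0,0,1,0,25],[0,0,1,0,25]]]' 60
python3 -m creep '[[[0,0,0,0,25],[0,0,0,0,25],[0,0,0,0,25],[0,0,0,0,25],[0,0,0,0,25]]]' 60 >/dev/null
python3 to.py 0.518 -0.025 0.079 -4
```

```text
t 2.28 pos [ 0.5191 -0.0235  0.0803] yaw -3.8 shift [-1.6 -1.   1.3] turn 0.2 F [-0.5  0.1  0.4] q [-0.44  0.45  0.51  2.01 -0.32  0.76  0.2 ] w 0.994 gf 0.0
time: 2.7
tool_pos: [0.5208, -0.0251, 0.0817]
ee_rot: [[0.069, 0.998, 0.003], [0.998, -0.069, 0.001], [0.001, 0.003, -1.0]]
ft_force: [-1.4, 0.8, 7.6]
grip_width: 0.368
gripper_force: 58.8
t 3.12 pos [ 0.5208 -0.0251  0.0817] yaw -4.0 shift [-0.1 -2.8  2.6] turn 0.0 F [0.7 0.5 8.2] q [-0.44  0.45  0.52  2.01 -0.32  0.76  0.2 ] w 0.367 gf 58.7
```

```bash
python3 -m creep '[[[0,2,-4,0,25],[0,2,-8,0,25],[0,2,-12,0,25],[0,2,-16,0,25],[0,2,-17,0,25]]]' 80 >/dev/null
python3 to.py 0.518 -0.025 0.079 -4
python3 -m creep '[[[0,0,0,0,25],[0,0,0,0,25],[0,0,0,0,25],[0,0,0,0,25],[0,0,0,0,25]]]' 80 >/dev/null
python3 to.py 0.518 -0.025 0.079 -4
python3 - <<'E'
from h import *
f=grab_frame('side');cv2.imwrite('pics/s2.png',cv2.resize(f['pixels'][120:270,170:350],None,fx=4,fy=4,interpolation=cv2.INTER_CUBIC))
E
```

```text
t 3.53 pos [ 0.5209 -0.0251  0.0973] yaw -4.0 shift [-0.1 -2.9 18.3] turn 0.0 F [ -1.1   1.4 -12.7] q [-0.45  0.43  0.53  1.99 -0.3   0.8   0.18] w 0.367 gf 80.2
t 3.95 pos [ 0.521  -0.0252  0.0968] yaw -4.0 shift [-0.1 -3.  17.8] turn 0.0 F [ -1.9   0.7 -12. ] q [-0.45  0.43  0.53  1.99 -0.3   0.8   0.18] w 0.361 gf 80.2
```

View pics/s2.png

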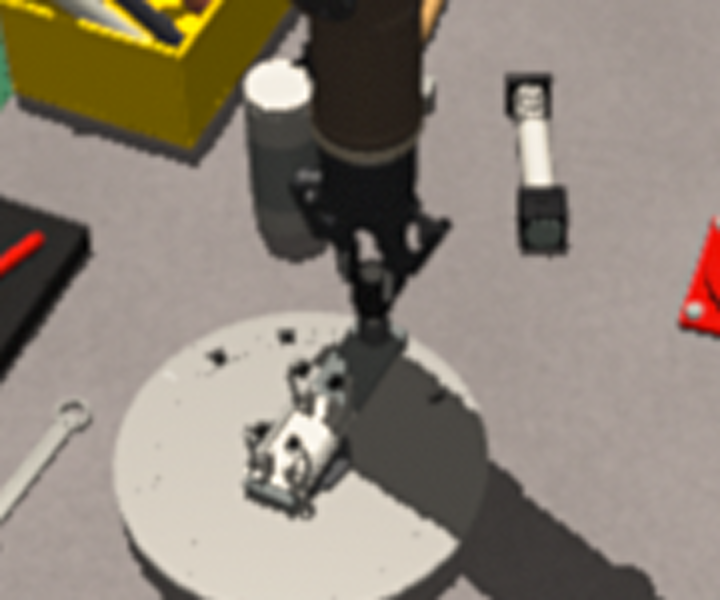

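The side crop shows the fingers holding the knob at (372,290), and the steel plunger rod is showing below it. It's lifted about 16 mm at 12 N. I'll swing about 20° onto solid plate.

```bash
python3 -m creep '[[[0.5,8.7,0,-4,25],[1.7,17.4,0,-8,25],[3.5,25.9,0,-12,25],[5.9,34.3,0,-16,25],[8.8,42.5,0,-20,25]]]' 80 >/dev/null
python3 -m creep '[[[0,0,0,0,25],[0,0,0,0,25],[0,0,0,0,25],[0,0,0,0,25],[0,0,0,0,25]]]' 80 >/dev/null
python3 to.py 0.5648 -0.0199 0.097 16
python3 - <<'E'
from h import *
o=get_obs();d=np.array(o['tool_pos'])[:2]-[.5264,.0993];print(np.hypot(*d),np.degrees(np.arctan2(d[1],d[0])))
E
```

```text
t 4.83 pos [ 0.5641 -0.0202  0.0971] yaw 15.9 shift [0.1 0.8 0.1] turn -0.1 F [ -2.3  -3.2 -12.1] q [-0.37  0.48  0.43  1.88 -0.26  0.84  0.47] w 0.368 gf 80.3
0.1253088610619943 -72.49552072680765
```

```bash
python3 -m creep '[[[0,0,2,0,25],[0,0,4,0,25],[0,0,6,0,25],[0,0,7,0,25],[0,0,7,0,25]]]' 80 >/dev/null
python3 to.py 0.5648 -0.0199 0.09 16
python3 -m creep '[[[0,0,0,0,40],[0,0,0,0,40],[0,0,0,0,40],[0,0,0,0,40],[0,0,0,0,40]]]' 40 >/dev/null
python3 to.py 0.5648 -0.0199 0.09 16
```

```text
t 5.25 pos [ 0.5645 -0.0201  0.091 ] yaw 16.0 shift [0.1 0.4 1. ] turn -0.0 F [-7.  -3.8  2.8] q [-0.36  0.49  0.42  1.88 -0.26  0.82  0.48] w 0.362 gf 82.1
t 5.67 pos [ 0.5653 -0.0192  0.0906] yaw 16.0 shift [-0.5 -0.7  0.6] turn 0.0 F [-0.2 -0.4  0.4] q [-0.36  0.49  0.42  1.88 -0.26  0.82  0.48] w 0.47 gf 0.0
```

```bash
python3 -m creep '[[[0.2,4.4,0,-2,40],[0.5,8.7,0,-4,40],[1.0,13.0,0,-6,40],[1.7,17.4,0,-8,40],[2.5,21.7,0,-10,40]]]' 40 >/dev/null
python3 to.py 0.5648 -0.0199 0.09 26
python3 - <<'E'
from h import *
o=get_obs();d=np.array(o['tool_pos'])[:2]-[.5264,.0993];print(np.hypot(*d),np.degrees(np.arctan2(d[1],d[0])))
E
```

```text
t 6.08 pos [ 0.58   -0.0131  0.0894] yaw 26.0 shift [  0.6 -16.7  -0.4] turn 0.0 F [-15.7  -5.8  12.7] q [-0.33  0.51  0.37  1.84 -0.24  0.85  0.61] w 0.47 gf 7.8
0.12455476383321634 -64.49811947288251
```

```bash
python3 -m creep '[[[0,0,0,0,40],[0,0,0,0,40],[0,0,0,0,40],[0,0,0,0,40],[0,0,0,0,40]]]' 40 >/dev/null
python3 to.py 0.5648 -0.0199 0.09 26
python3 - <<'E'
from h import *
a=grab_frame('side')['pixels'][140:260,190:330]; f=grab_frame('top');b=f['pixels'][120:240,165:305]
cv2.imwrite('pics/s3.png',np.hstack([cv2.resize(x,(400,343),interpolation=cv2.INTER_CUBIC) for x in(a,b)]))
E
```

```text
t 6.5 pos [ 0.5846 -0.0116  0.09  ] yaw 26.0 shift [  1.2 -21.4   0.1] turn 0.0 F [-2.2 -3.1 -1. ] q [-0.33  0.51  0.37  1.83 -0.24  0.84  0.61] w 0.473 gf 1.7
```

View pics/s3.png

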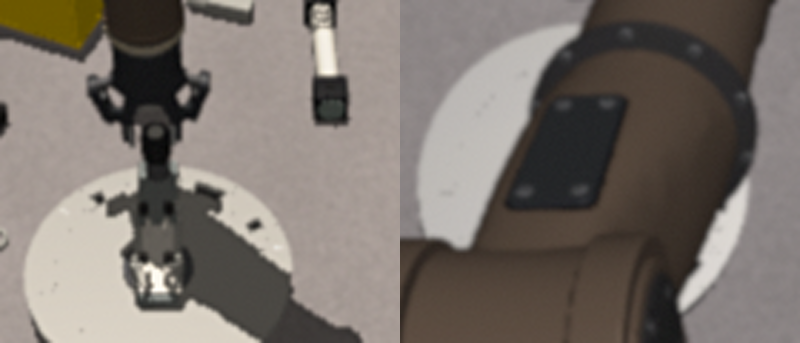

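The side crop shows the knob at (155,140) between the fingers, the head turned and the further hole at (98,198). The head covers the next hole. The force has decayed, so that peak was only inertia and friction. I'll creep on slowly.

```bash
python3 -m creep '[[[0,1,0,-0.5,40],[0.1,2,0,-1,40],[0.2,3,0,-1.5,40],[0.3,4,0,-2,40],[0.4,5,0,-2.3,40]]]' 40 >/dev/null
python3 to.py 0.5911 -0.0073 0.09 28.3
python3 -m creep '[[[0,1,0,-0.5,40],[0.1,2,0,-1,40],[0.2,3,0,-1.5,40],[0.3,4,0,-2,40],[0.4,4,0,-2,40]]]' 40 >/dev/null
python3 to.py 0.5911 -0.0073 0.09 28.3
```

```text
t 7.02 pos [ 0.5882 -0.0094  0.0899] yaw 28.3 shift [ 0.5  3.6 -0.1] turn 0.0 F [-4.5 -5.1  0. ] q [-0.33  0.51  0.36  1.82 -0.23  0.85  0.64] w 0.469 gf 2.7
t 7.43 pos [ 0.5929 -0.0056  0.0903] yaw 30.4 shift [-0.6 -2.5  0.3] turn 2.1 F [-0.3 -0.4  0.2] q [-0.32  0.52  0.35  1.81 -0.23  0.85  0.66] w 0.469 gf 0.0
```

```bash
python3 -m creep '[[[0,1,0,-0.4,40],[0.1,2,0,-0.8,40],[0.1,2.5,0,-1,40],[0.1,2.5,0,-1,40],[0.1,2.5,0,-1,40]]]' 40 >/dev/null
python3 to.py 0.5911 -0.0073 0.09 31.5
python3 - <<'E'
from h import *
f=grab_frame('side');P=cloud(f);cv2.imwrite('pics/s4.png',cv2.resize(f['pixels'][140:260,190:330],(700,600),interpolation=cv2.INTER_CUBIC))
for z in(.098,.108):print(z,proj(f,[[.5911,-.0073,z+.021],[.5911,-.0073,z-.021]]))
E
```

```text
t 7.85 pos [ 0.5946 -0.0049  0.0901] yaw 31.3 shift [-0.2 -4.3  0.1] turn -0.2 F [-0.2  0.8  0.9] q [-0.32  0.52  0.35  1.81 -0.23  0.85  0.68] w 0.469 gf 0.0
0.098 [[240.41402512 188.15946427]
 [241.03155328 196.46686339]]
0.108 [[240.26366467 186.13629483]
 [240.88653544 194.51623672]]
```

View pics/s4.png

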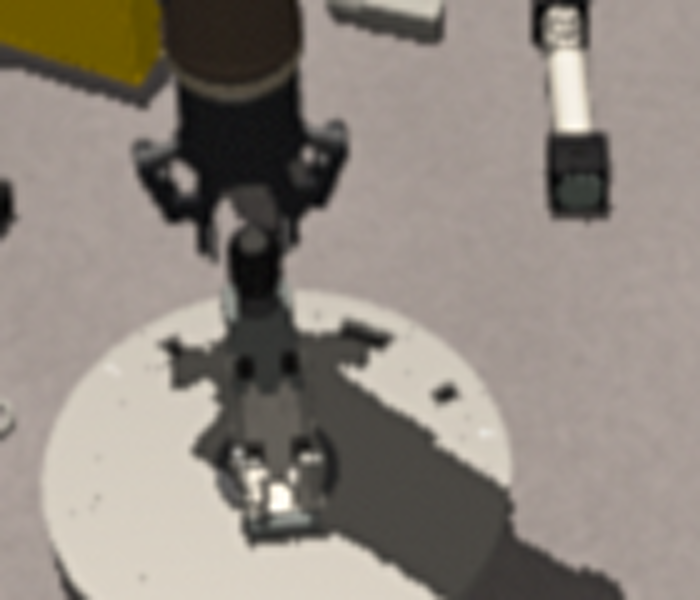

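The side crop shows the knob's top at (253,237), which is image row 187.4. Home predicts 188.2 and riding predicts 186.1. I'll confirm it with a gentle push.

```bash
python3 -m creep '[[[0,1,0,-0.4,40],[0.1,2,0,-0.8,40],[0.1,3,0,-0.8,40],[0.1,3,0,-0.8,40],[0.1,3,0,-0.8,40]]]' 40 >/dev/null
python3 to.py 0.5911 -0.0073 0.09 31.5
```

```text
t 8.32 pos [ 0.5969 -0.0035  0.0901] yaw 32.1 shift [-0.1 -6.9  0.1] turn 0.6 F [-1.6 -1.1  1.1] q [-0.32  0.52  0.34  1.8  -0.22  0.86  0.69] w 0.468 gf 0.8
```

```bash
python3 -m creep '[[[0,1,0,0,40],[0,2,0,0,40],[0,2,0,0,40],[0,2,0,0,40],[0,2,0,0,40]]]' 40 >/dev/null
python3 to.py 0.5911 -0.0073 0.09 31.5
```

```text
t 8.73 pos [ 0.5972 -0.0034  0.0899] yaw 32.1 shift [-0.1 -7.3 -0.1] turn 0.6 F [-6.2 -2.9  3.9] q [-0.32  0.53  0.34  1.8  -0.22  0.86  0.68] w 0.465 gf 3.5
```

It's blocked: 6.8 N with no movement, so the pin is in. I'll back off to centre, open, lift away and go towards the lamp.

```bash
python3 -m creep '[[[0,-3,0,0,40],[0,-8,0,0,40],[0,-8,0,0,60],[0,-8,0,0,60],[0,-8,0,0,60]]]' 40 >/dev/null
python3 to.py 0.5911 -0.0073 0.09 31.5
python3 -m creep '[[[0,0,-25,0,60],[0,0,-60,0,60],[0,0,-95,0,60],[0,0,-100,0,85],[0,0,-100,0,85]]]' 40 >/dev/null
python3 to.py 0.479 -0.2955 0.19 26.4
```

```text
t 9.15 pos [ 0.5922 -0.0062  0.0902] yaw 32.1 shift [-0.4 -1.5  0.2] turn 0.6 F [ 0.  -0.6  0.5] q [-0.32  0.52  0.34  1.81 -0.22  0.85  0.69] w 0.702 gf 0.0
t 9.57 pos [ 0.5939 -0.0063  0.1929] yaw 32.1 shift [-183.7 -251.1    2. ] turn 5.7 F [ 0.4  0.5 -0.7] q [-0.35  0.41  0.38  1.7  -0.17  1.06  0.65] w 0.955 gf 0.0
```

```bash
python3 -m creep '[[[-24,-33,0,0,85],[-48,-66,0,0,85],[-72,-98,0,0,85],[-96,-131,0,0,85],[-120,-164,0,0,85]]]' >/dev/null
python3 -m creep '[[[-24,-32,0,2,85],[-48,-64,0,4,85],[-64,-87,0,5.7,85],[-64,-87,0,5.7,85],[-64,-87,0,5.7,85]]]' >/dev/null
python3 to.py 0.479 -0.2955 0.005 26.4
python3 - <<'E'
from h import *
f=grab_frame('top');P=cloud(f);im=f['pixels'];cv2.imwrite('pics/t5.png',cv2.resize(im[115:255,165:425],None,fx=3,fy=3,interpolation=cv2.INTER_CUBIC))
roi=np.zeros(P.shape[:2],bool);roi[120:245,165:295]=1
n,l,s,c=cv2.connectedComponentsWithStats((roi&(P[...,2]>.1)&(P[...,2]<.14)).astype(np.uint8))
pts=[]
for i in range(1,n):
    if s[i,4]>8: print(c[i].round(1),s[i,4],onplane(f,[c[i]],.119 if s[i,4]>80 else .108)[0].round(4),np.percentile(P[l==i][:,2],[50,90]))
E
```

```text
t 10.4 pos [ 0.4756 -0.2972  0.1889] yaw 26.2 shift [-1.000e-01  4.100e+00  1.839e+02] turn -0.2 F [-0.1  0.4  0.2] q [ 0.1   0.37  0.49  1.79 -0.2   1.03  1.12] w 0.999 gf 0.0
[269.9 150.7] 175 [ 0.5906 -0.0066  0.119 ] [0.11830982 0.12229407]
[235.2 163.1] 40 [0.56   0.0783 0.108 ] [0.10725417 0.11221915]
[242.  174.8] 42 [0.5306 0.0602 0.108 ] [0.10685604 0.11016837]
[210.3 177.5] 33 [0.5219 0.1378 0.108 ] [0.1079134  0.11089549]
[216.6 189.2] 40 [0.4928 0.1212 0.108 ] [0.10691431 0.11017315]
```

View pics/t5.png

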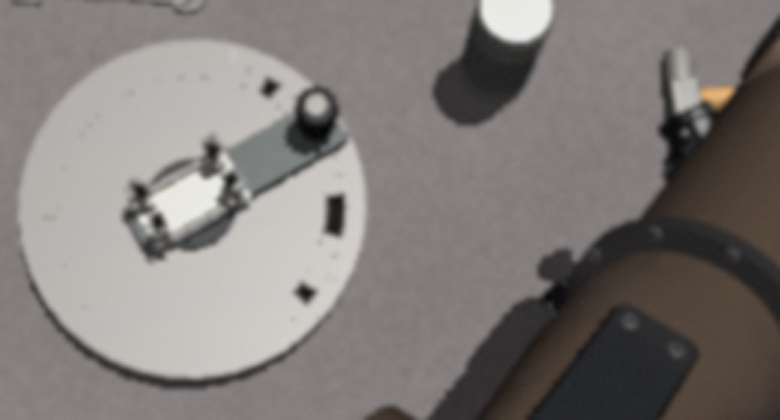

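The top crop shows the knob at (316,108) with its height unchanged at 118 mm, so the pin is home. It sits in the hole right before the one still visible at (270,88), and the parking slot is open at (335,213). The pivot is at (0.5263, 0.0994) and the bar at -58.8°. Next I'll grasp the lamp.

```bash
python3 -m creep '[[[0,2,30,0,85],[0,4,65,0,85],[0,4,95,0,85],[0,4,115,0,85],[0,4,130,0,85]]]' >/dev/null
python3 -m creep '[[[0,0,15,0,85],[0,0,30,0,85],[0,0,42,0,85],[0,0,51,0,85],[0,0,51,0,85]]]' >/dev/null
python3 to.py 0.479 -0.2955 0.008 26.4
```

```text
t 11.28 pos [ 0.4802 -0.2923  0.0071] yaw 26.5 shift [-2.3 -2.5 -0.9] turn 0.1 F [-0.5  0.2  0.4] q [ 0.19  0.61  0.37  1.95 -0.35  0.66  1.24] w 0.996 gf 0.0
```

```bash
python3 -m creep '[[[-2,-2,0,0,60],[-2,-2,0,0,40],[-2,-2,0,0,22],[-2,-2,0,0,20],[-2,-2,0,0,20]]]' 50 >/dev/null
python3 to.py 0.479 -0.2955 0.008 26.4
python3 -m creep '[[[0,0,0,0,20],[0,0,0,0,20],[0,0,0,0,20],[0,0,0,0,20],[0,0,0,0,20]]]' 80 >/dev/null
python3 to.py 0.479 -0.2955 0.008 26.4
python3 -m creep '[[[0,0,-5,0,20],[0,0,-25,0,20],[0,0,-60,0,20],[0,0,-100,0,20],[0,0,-100,0,20]]]' 80 >/dev/null
python3 to.py 0.479 -0.2955 0.19 26.4
```

```text
t 11.7 pos [ 0.4803 -0.2969  0.0097] yaw 26.4 shift [ 1.8 -0.5  1.7] turn 0.0 F [2.1 1.7 1.3] q [ 0.2   0.6   0.37  1.94 -0.34  0.66  1.25] w 0.29 gf 0.9
t 12.12 pos [ 0.4805 -0.297   0.0104] yaw 26.4 shift [ 2.  -0.7  2.4] turn 0.0 F [-2.   2.  13.2] q [ 0.2   0.6   0.37  1.94 -0.34  0.66  1.25] w 0.238 gf 17.7
t 12.53 pos [ 0.483  -0.2993  0.1159] yaw 26.4 shift [  4.6  -1.4 -74.1] turn -0.0 F [ 0.8 -0.9  0.1] q [ 0.13  0.46  0.46  1.86 -0.26  0.87  1.17] w 0.235 gf 0.0
```

The fingers closed to 20 mm with no force, so the round handle squeezed out. The pads sat too high. I'll look at where the lamp is now.

```bash
python3 -m creep '[[[0,0,-15,0,85],[0,0,-35,0,85],[-35,10,-55,0,85],[-70,20,-75,0,85],[-105,30,-75,0,85]]]' >/dev/null
python3 -m creep '[[[-30,0,0,0,85],[-60,0,0,0,85],[-60,0,0,0,85],[-60,0,0,0,85],[-60,0,0,0,85]]]' >/dev/null
python3 - <<'E'
from h import *
import pickle
F={n:grab_frame(n) for n in('top','side')};pickle.dump(F,open('F.pkl','wb'))
a,b=F['top']['pixels'][140:270,310:450],F['side']['pixels'][120:210,260:350]
cv2.imwrite('pics/l6.png',np.hstack([cv2.resize(x,(400,400),interpolation=cv2.INTER_CUBIC) for x in(a,b)]))
o=get_obs();print(o['tool_pos'],o['time'])
E
```

```text
[ 0.58012727 -0.42989703  0.18428317] 13.4667
```

View pics/l6.png

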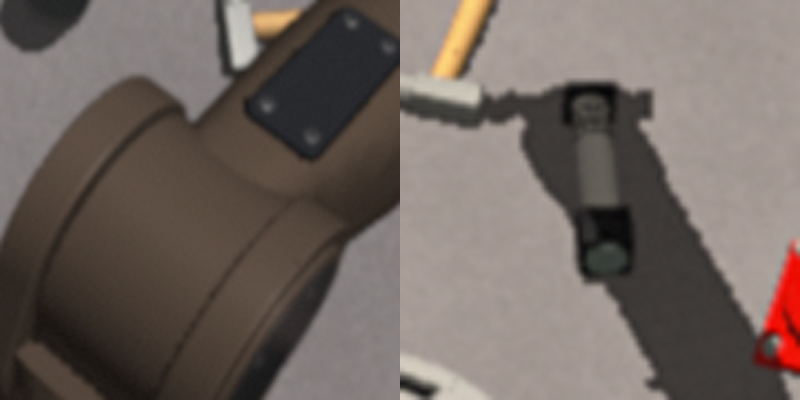

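Only the side view shows the lamp, lying much as before, with its tail at (590,105) and its lens head at (605,240). I'll measure it with the side depth and compare with the start.

```bash
python3 - <<'E'
from h import *
import pickle
for nm,f in(('old',pickle.load(open('side.pkl','rb'))),('new',pickle.load(open('F.pkl','rb'))['side'])):
    P=cloud(f);m=(P[...,2]>.012)&(P[...,2]<.06)&(P[...,0]>.4)&(P[...,0]<.56)&(P[...,1]<-.19)&(P[...,1]>-.42)
    n,l,s,c=cv2.connectedComponentsWithStats(m.astype(np.uint8));i=1+s[1:,4].argmax();Q=P[l==i]
    q=Q[Q[:,2]>.026][:,:2].astype(np.float32)
    (cx,cy),wh,a=cv2.minAreaRect(q);u=np.linalg.svd(q-q.mean(0),full_matrices=False)[2][0];u*=np.sign(u[1])
    t=(q-q.mean(0))@u; print(nm,len(Q),'rect',cx,cy,wh,a,'axis',np.degrees(np.arctan2(u[1],u[0])),'ends',t.min(),t.max(),q.mean(0),'h',np.percentile(Q[:,2],[50,95]))
    h=f['pixels'].max(2)[l==i]
    k=(h>(100 if nm=='old' else 60))&(Q[:,2]>.028);print('light',Q[k].mean(0),k.sum())
E
python3 to.py 0.479 -0.2955 0.19 26.4
```

```text
old 444 rect 0.48069462180137634 -0.29474306106567383 (0.044376201927661896, 0.1961095631122589) 25.855852127075195 axis 116.039444 ends -0.10665839 0.08949718 [ 0.4777279  -0.28667748] h [0.03662012 0.04794608]
light [ 0.48915115 -0.3097857   0.03633314] 193
new 439 rect 0.47989732027053833 -0.29546213150024414 (0.04387038201093674, 0.1889217346906662) 26.168113708496094 axis 115.99866 ends -0.1033662 0.08550595 [ 0.4761575  -0.28737983] h [0.03646448 0.04756914]
light [ 0.48578283 -0.30709221  0.03618217] 177
t 13.47 pos [ 0.5801 -0.4299  0.1843] yaw 26.5 shift [165.4 -30.6  -5.6] turn 0.1 F [ 0.1 -0.2  0.4] q [ 0.3   0.64  0.47  1.36 -0.3   1.21  1.25] w 0.995 gf 0.0
```

```bash
python3 -m creep '[[[41,-7,0,0,85],[82,-14,0,0,85],[123,-21,0,0,85],[164,-31,0,0,85],[166,-32,0,0,85]]]' >/dev/null
python3 to.py 0.480 -0.297 0.19 26.2
python3 -m creep '[[[0,0,30,0,85],[0,0,65,0,85],[0,0,95,0,85],[0,0,115,0,85],[0,0,130,0,85]]]' >/dev/null
python3 to.py 0.480 -0.297 0.002 26.2
```

```text
t 13.88 pos [ 0.4717 -0.2888  0.1829] yaw 26.6 shift [-11.    3.8  -7.2] turn 0.4 F [-0.9 -0.9 -1.5] q [ 0.09  0.37  0.49  1.81 -0.2   1.02  1.13] w 0.992 gf 0.0
t 14.3 pos [ 0.4767 -0.2949  0.0526] yaw 26.5 shift [-3.4  2.1 50.6] turn 0.3 F [-0. -0.  0.] q [ 0.16  0.54  0.42  1.92 -0.31  0.75  1.22] w 0.997 gf 0.0
```

```bash
python3 -m creep '[[[-3,2,15,0,85],[-3,2,30,0,85],[-3,2,42,0,85],[-3,2,49,0,85],[-3,2,50,0,85]]]' >/dev/null
python3 to.py 0.480 -0.297 0.002 26.2
python3 -m creep '[[[0,0,0,0,45],[0,0,0,0,35],[0,0,0,0,22],[0,0,0,0,20],[0,0,0,0,20]]]' 40 >/dev/null
python3 to.py 0.480 -0.297 0.002 26.2
```

```text
t 14.72 pos [ 0.4801 -0.2976  0.0032] yaw 26.5 shift [0.5 0.2 1.2] turn 0.3 F [ 0.1 -0.2  0.6] q [ 0.2   0.61  0.38  1.94 -0.36  0.65  1.26] w 0.994 gf 0.0
t 15.13 pos [ 0.4812 -0.2987  0.0048] yaw 26.4 shift [ 2.  -0.3  2.8] turn 0.2 F [-3.8  2.6 11.5] q [ 0.2   0.61  0.38  1.94 -0.36  0.65  1.26] w 0.304 gf 38.6
```

It's holding, but the grip is slightly above the equator. I'll open a little, go 4 mm lower and grip again.

```bash
python3 -m creep '[[[0,0,0,0,45],[0,0,0,0,45],[0,0,2,0,45],[0,0,3,0,45],[0,0,4,0,45]]]' 40 >/dev/null
python3 to.py 0.480 -0.297 0.002 26.2
python3 -m creep '[[[0,0,0,0,35],[0,0,0,0,25],[0,0,0,0,20],[0,0,0,0,20],[0,0,0,0,20]]]' 40 >/dev/null
python3 to.py 0.480 -0.297 0.002 26.2
```

```text
t 15.55 pos [ 4.806e-01 -2.984e-01 -1.000e-04] yaw 26.4 shift [ 1.5  0.1 -2.1] turn 0.2 F [-0.4  0.5  0.8] q [ 0.2   0.62  0.37  1.94 -0.36  0.64  1.26] w 0.525 gf 0.0
t 15.97 pos [ 4.806e-01 -2.984e-01  2.000e-04] yaw 26.4 shift [ 1.6  0.1 -1.8] turn 0.2 F [-2.   0.7  2.9] q [ 0.2   0.62  0.37  1.94 -0.36  0.64  1.26] w 0.323 gf 39.4
```

```bash
python3 -m creep '[[[0,0,0,0,20],[0,0,-5,0,20],[0,0,-20,0,20],[0,0,-50,0,20],[0,0,-80,0,20]]]' 90 >/dev/null
python3 -m creep '[[[0,0,-30,0,20],[0,0,-60,0,20],[0,0,-80,0,20],[0,0,-80,0,20],[0,0,-80,0,20]]]' 90 >/dev/null
python3 to.py 0.5263 0.0994 0.165 31.2
python3 - <<'E'
from h import *
import pickle
f=grab_frame('side');P=cloud(f);pickle.dump(f,open('s7.pkl','wb'))
o=get_obs();p=proj(f,[o['tool_pos']])[0].astype(int);print(p)
cv2.imwrite('pics/s7.png',cv2.resize(f['pixels'][p[1]-60:p[1]+60,p[0]-80:p[0]+80],None,fx=4,fy=4,interpolation=cv2.INTER_CUBIC))
E
```

```text
t 16.8 pos [ 0.4812 -0.2987  0.1609] yaw 26.4 shift [336.4 217.6  -4.3] turn -4.8 F [-0.3  0.5 -2.1] q [ 0.1   0.41  0.49  1.81 -0.23  0.97  1.15] w 0.302 gf 89.0
[305 131]
```

View pics/s7.png

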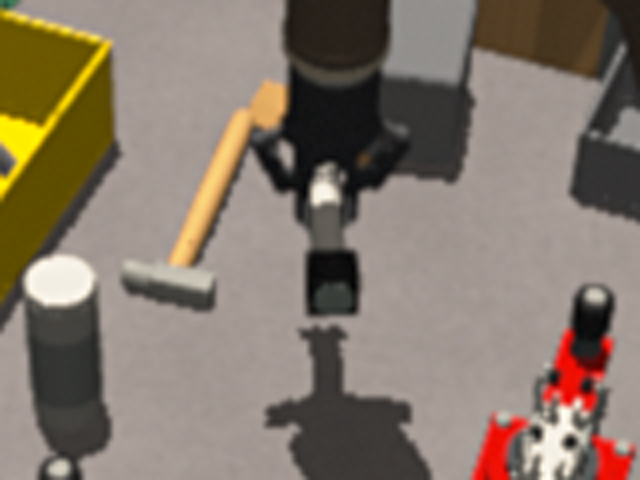

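The side crop shows the lamp gripped at mid-handle, clear of the bench, with its lens end at (332,285) pointing the right way. I'll carry it over the clip.

```bash
python3 -m creep '[[[33,21,-2,0,20],[66,43,-4,0,20],[100,65,-6,0,20],[134,87,-8,0,20],[168,109,-8,0,20]]]' 90 >/dev/null
python3 -m creep '[[[33,21,0,-1,20],[66,43,0,-2,20],[100,65,0,-3,20],[134,87,0,-4,20],[168,109,0,-4.8,20]]]' 90 >/dev/null
python3 -m creep '[[[0,0,0,0,20],[0,0,0,0,20],[0,0,0,0,20],[0,0,0,0,20],[0,0,0,0,20]]]' 90 >/dev/null
python3 to.py 0.5263 0.0994 0.165 31.2
python3 - <<'E'
from h import *
import pickle
o=get_obs();T=np.array(o['tool_pos']);R=np.array(o['ee_rot']);ax=R[:,0].copy();ax[2]=0  # tool x = lamp direction?
print('toolx',ax)
for n in('side','top'):
    f=grab_frame(n);pickle.dump(f,open(n+'8.pkl','wb'));P=cloud(f);D=P-T;s=D[...,:2]@ax[:2];c=D[...,:2]@R[:2,1]
    for lo,hi in((-95,-75),(-70,-45),(-45,-25),(25,45),(58,75),(75,95),(95,130)):
        k=(s>lo/1e3)&(s<hi/1e3)&(abs(c)<.03)&(P[...,2]>.135)&(P[...,2]<.225)
        if k.sum()>5: print(n,lo,hi,k.sum(),'z',np.percentile(P[k][:,2],[10,50,90]).round(3),'c',np.median(c[k]).round(4),'smin/max',s[k].min().round(3),s[k].max().round(3))
E
```

```text
t 18.1 pos [0.5261 0.0976 0.1677] yaw 31.1 shift [1.4 1.1 2.7] turn -0.1 F [ 0.3 -0.3 -1.9] q [-0.57  0.34  0.37  1.87 -0.15  0.96  0.41] w 0.301 gf 89.1
toolx [-0.51614675  0.85650014  0.        ]
side -45 -25 33 z [0.195 0.203 0.208] c -0.0019 smin/max -0.043 -0.025
side 25 45 52 z [0.197 0.201 0.206] c 0.0005 smin/max 0.025 0.045
side 58 75 71 z [0.207 0.211 0.214] c 0.0016 smin/max 0.058 0.075
side 75 95 184 z [0.177 0.203 0.212] c -0.0002 smin/max 0.075 0.095
side 95 130 14 z [0.179 0.193 0.207] c -0.0002 smin/max 0.095 0.098
top -95 -75 136 z [0.192 0.21  0.213] c -0.0069 smin/max -0.089 -0.075
top -70 -45 141 z [0.194 0.202 0.206] c -0.0052 smin/max -0.07 -0.045
top -45 -25 85 z [0.192 0.201 0.205] c -0.0075 smin/max -0.045 -0.026
```

```bash
python3 -m creep '[[[0,1,15,0,20],[0,1,30,0,20],[0,1,45,0,20],[0,1,55,0,20],[0,1,58,0,20]]]' 110 >/dev/null
python3 to.py 0.5263 0.0994 0.069 31.2
python3 -m creep '[[[0,0,6,0,20],[0,0,12,0,20],[0,0,17,0,20],[0,0,20,0,20],[0,0,20,0,20]]]' 110 >/dev/null
python3 to.py 0.5263 0.0994 0.069 31.2
```

```text
t 18.62 pos [0.5263 0.0992 0.1086] yaw 31.2 shift [ 0.1  0.2 39.6] turn -0.0 F [-0.2 -0.1 -2. ] q [-0.54  0.41  0.34  1.93 -0.18  0.83  0.44] w 0.293 gf 110.1
t 19.03 pos [0.5287 0.1001 0.0909] yaw 31.2 shift [ 0.7 -2.4 21.9] turn 0.0 F [-0.3 -0.7  4.7] q [-0.53  0.44  0.33  1.95 -0.2   0.79  0.46] w 0.289 gf 111.1
```

```bash
python3 -m creep '[[[0,0,4,0,20],[0,0,8,0,20],[0,0,12,0,20],[0,0,16,0,20],[0,0,18,0,20]]]' 110 >/dev/null
python3 to.py 0.5263 0.0994 0.069 31.2
python3 -m creep '[[[0,0,2,0,20],[0,0,4,0,20],[0,0,5,0,20],[0,0,5,0,20],[0,0,5,0,20]]]' 110 >/dev/null
python3 to.py 0.5263 0.0994 0.069 31.2
```

```text
t 19.45 pos [0.5269 0.0992 0.071 ] yaw 31.2 shift [ 0.4 -0.4  2. ] turn 0.0 F [  2.3  -2.6 -10.2] q [-0.53  0.47  0.32  1.97 -0.21  0.74  0.47] w 0.29 gf 109.6
t 19.87 pos [0.5284 0.1001 0.0683] yaw 31.2 shift [ 0.5 -2.1 -0.7] turn 0.0 F [ 0.3 -2.7  6.1] q [-0.52  0.47  0.32  1.97 -0.21  0.74  0.47] w 0.295 gf 111.8
```

```bash
python3 -m creep '[[[0,0,2,0,20],[0,0,4,0,20],[0,0,4,0,20],[0,0,4,0,20],[0,0,4,0,20]]]' 110 >/dev/null
python3 to.py 0.5263 0.0994 0.069 31.2
python3 -m creep '[[[0,0,0,0,20],[0,-1,-4,0,30],[0,-1,-4,0,46],[0,-1,-4,0,46],[0,-1,-4,0,46]]]' 40 >/dev/null
python3 to.py 0.5263 0.0994 0.069 31.2
```

```text
t 20.28 pos [0.5286 0.1002 0.0677] yaw 31.2 shift [ 0.5 -2.4 -1.3] turn -0.0 F [-15.3  -4.8  54.7] q [-0.52  0.47  0.32  1.97 -0.22  0.73  0.47] w 0.292 gf 116.8
t 20.7 pos [0.526  0.0997 0.0668] yaw 31.2 shift [-0.4  0.1 -2.2] turn 0.0 F [ 0.4 -0.4  0.6] q [-0.52  0.47  0.32  1.97 -0.22  0.73  0.47] w 0.541 gf 0.0
```

```bash
python3 -m creep '[[[0,0,-8,0,46],[0,0,-20,0,50],[0,0,-50,0,55],[0,0,-90,0,60],[0,0,-130,0,70]]]' 40 
python3 -m creep '[[[-35,-10,0,0,85],[-70,-20,0,0,85],[-110,-30,0,0,85],[-150,-40,0,0,85],[-190,-50,0,0,85]]]' >/dev/null
python3 -m creep '[[[-35,-10,0,0,85],[-70,-20,0,0,85],[-110,-30,0,0,85],[-150,-40,0,0,85],[-190,-50,0,0,85]]]' >/dev/null
python3 - <<'E'
from h import *
o=get_obs();print(o['time'],o['tool_pos'],o['ft_force'])
C=np.array([.5263,.0994,0]);a=np.radians(121.2);ax=np.array([np.cos(a),np.sin(a)]);ay=np.array([-ax[1],ax[0]])
for n in('top','side'):
    f=grab_frame(n);P=cloud(f);D=P-C;s=D[...,:2]@ax;c=D[...,:2]@ay
    for lo,hi in((-88,-76),(-70,-45),(-20,20),(58,75),(75,95)):
        k=(s>lo/1e3)&(s<hi/1e3)&(abs(c)<.03)&(P[...,2]>.08)&(P[...,2]<.2)
        if k.sum()>3: print(n,lo,hi,k.sum(),'z',np.percentile(P[k][:,2],[50,90]).round(4),'c',np.median(c[k]).round(4))
    k=(abs(c)<.025)&(P[...,2]>.1)&(P[...,2]<.2)&(abs(s)<.11);print('s ext',s[k].min(),s[k].max())
    k=(np.hypot(P[...,0]-.5906,P[...,1]+.0066)<.014)&(P[...,2]>.1)&(P[...,2]<.2);print('knob z',k.sum(),np.median(P[k][:,2]) if k.any() else 0, P[k].mean(0))
E
```

```text
time: 21.12
tool_pos: [0.5253, 0.099, 0.1981]
ee_rot: [[-0.518, 0.855, -0.003], [0.855, 0.518, -0.001], [0.0, -0.003, -1.0]]
ft_force: [1.9, 1.0, 0.3]
grip_width: 0.811
gripper_force: 0.0
21.95 [ 0.63801854 -0.27896615  0.19708596] [1.11291001 0.16483208 0.97249974]
top -88 -76 108 z [0.11   0.1145] c 0.0044
top -70 -45 122 z [0.1016 0.107 ] c 0.0032
top -20 20 197 z [0.1018 0.1061] c 0.0029
top 58 75 140 z [0.1114 0.1148] c 0.0038
top 75 95 143 z [0.1107 0.1141] c 0.0025
s ext -0.10975645468029502 0.09290978538000307
knob z 96 0.11904610599706444 [ 0.5901728  -0.00655895  0.1193656 ]
side -88 -76 76 z [0.1076 0.1136] c -0.0013
side -70 -45 55 z [0.1027 0.1089] c -0.0027
side -20 20 96 z [0.1019 0.1084] c -0.0024
side 58 75 71 z [0.1116 0.1166] c -0.0017
side 75 95 138 z [0.1075 0.1151] c -0.0028
s ext -0.10999198800622303 0.09985049752273582
knob z 56 0.11800567180186317 [ 0.59023531 -0.00566174  0.11707459]
```

The lamp head and tail tops are level at about 0.111 m, so the axis is at 0.09 m and the lamp is seated. The knob's top is at 0.119 m, so the pin is home, and the arm is clear.

```bash
python3 -c "
from cell import hand_in
print(hand_in())"
```

```text
the job is handed in; nothing more can be done
None
```

The job is handed in at about 22 s: the pin is home in the very next hole anticlockwise, and the lamp is then fully seated in the clip, lens end away from the knob; the first lamp grasp slipped off and was redone without shifting it, and I did not re-measure the other things on the bench afterwards.

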